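# Hang a vial carrier on the gravity rail and send it to the stop

### The arm

A 7-joint arm with a two-finger parallel gripper is mounted at the origin on a cart in front of the work surface, level with it; the furniture and walls round the work are solid. World frame = base frame: x ahead of the robot, y to its left, z up, the work surface at z = 0. Lengths are in m, angles in rad, forces in N, time in s.
With the tool pointing down it reaches from about 0.35 to 0.9 m from the base axis. Payload 7.2 kg.
Tool frame: the origin (TCP) lies midway between the tips of the shut fingers; the grasp point (between the pads) lies 19 mm behind it; z points along the fingers, y is the direction in which the jaws open and shut (so a half turn about z gives the same grasp; the last joint's range is limited). The gripper opens to 88 mm and grips with 3 to 60 N. Pads are 20 mm wide; open, the fingers measure 115 mm over their backs; the gripper's body (75 mm by 178 mm) begins 61 mm behind the grasp point.
Start: joints at [1.169, 0.411, -0.013, 1.596, 0.006, 1.134, -0.082], TCP at [0.205, -0.591, 0.223] pointing down, gripper open.
Joint ranges: [-2.95, 2.95], [-0.29, 1.99], [-1.47, 1.44], [0.14, 2.54], [-1.03, 4.17], [0.13, 1.85], [-2.86, 2.86]. Speed limits (rad/s): [2.39, 2.39, 3.01, 3.01, 3.14, 3.14, 3.14].

### API

Orientations are given as a unit quaternion [w, x, y, z].
In Python, from rig import manip, eyes gives the robot as it stands.
- The arm moves only by the tool arm_command, never from a script. Its argument "deltas" is a list of rows, each a list of 7 numbers: the opening, from 0 (shut) to 1 (fully open), then the shift along the tool's x, y, z in mm, then the turn, a rotation vector about the tool's x, y, z in rad. In form: [[gripper, tx, ty, tz, rx, ry, rz], ...]. A call has 1 to 5 rows; each row is the pose to reach, as a shift and turn from the pose measured when the call began, along the tool's axes at that moment; what a row does not reach only later rows make up. A row lasts 1/8 s, in which the tool goes at most 62.5 mm and 10.7 degrees, less where a joint would pass 70% of its speed; a pose out of reach is approached as far as the arm can. A call with a gripper value outside its range is refused whole. The fingers move at their own pace and stop on an object; "newtons" is the grip in N (left out, the last holds). Time passes only in rows, so rows that repeat a pose let the fingers close. It gives the time, the measured TCP pose, the force and the opening at its end, in the units of the state.
- manip.get_state(): the state, without advancing time (a new reading comes with each control period).
- eyes.snapshot(name): name is "side" or "top"; returns the picture (480x640x3 uint8, red, green, blue); there is no depth.
- eyes.calibration(name): a dict with "K" (3x3 intrinsics, pixels), "eye" and "orientation" of the camera in the world. Camera axes: x right, y down, z forward; pixel columns grow to the right and rows downward; lengths in m; the calibration is good to about 2 mm. A picture is of the moment at which its call begins. calibration takes no time and is no camera call.
- manip.sign_off(): hands the job in, once; it reports no verdict.
The state is a dict: "t": time; "joints": joint angles; "qvel": joint speeds; "joint_torque": joint torques, N m; "ee_pos": TCP position; "eef_rot": TCP orientation; "wrist_force": force on the tool from outside, world axes, zero at the start; "moment": the same for the moment, N m; "width": opening from 0.0 (shut) to 1.0 (fully open).
Only numpy, scipy, OpenCV 4.12 (cv2) and the standard library are available. Lean on these libraries where they do the work, as an engineer would, in place of code of your own. Each camera call takes 0.05 s, during which the arm holds its last target. There are 200 camera calls.

### The job

Take the roller hanger with the vial off the table by its handle, hook it over the raised end of the sloping rail, uphill of the spring gate, and lower it gently by feel until its wheel rests on the bar. Still holding it, push it down along the rail through the gate without forcing it, then let go just past the gate so that it rolls by itself to the stop at the low end; leave the other things alone.

Things in the scene. Friction and masses are not known exactly. Their poses are not given: they have to be found in the camera images.
- hanger: Roller hanger, 175 mm tall, about 0.25 kg. Origin: under the vial's axis, at the underside of its foot (x -20 to 34, y -25 to 25, 6 mm thick), z up. Seen along y it is a C open to +x: an upright metal strip (x -20 to -14, y -15 to 15 mm) joins the foot to a bridge on top (z 132 to 138); a capped vial is fixed on the foot (24 mm across, top at z 60). It hangs upright, its axes along the stand's.
- hanger_handle (a point): Middle of the handle: a black upright block on the hanger's bridge, 12 mm thick (hanger x), 32 mm long (hanger y), 37 mm high, its lower end at hanger z 138 mm.
- hanger_mouth (a point): Middle of the hook's mouth at hanger z 80 mm. The mouth is open to +x and reaches from the vial's cap (z 60 mm) to the lower edge of the two cheeks (z 99 mm); the rail bar must enter here sideways.
- hanger_wheel (a point): Underside of the hook's wheel, hanger z 112 mm; this point rests on the bar's top. The wheel (18 mm across, 8 mm wide, axle along hanger x) turns freely. Cheeks at hanger x -6 and +6 mm guide it on the 8 mm bar and flare outward to their lower edge at z 99 mm.
- rail_stand: Fixed stand of the gravity rail. Origin on the table, x across the rail (away from the robot), y along it, uphill. Base plate 60 x 400 x 8 mm, posts at y +165 and -185 mm. Over x = 0 a straight bar, 8 mm thick, 12 mm high, falls towards -y at 0.21 rad. Nominal height of its top: 170 mm + 0.213 y. Bar, gate and stop are clamped up to 8 mm above or below nominal: not measured, feel or look.
- rail_load (a point): Nominal top of the bar at stand y +100 mm, middle of the free stretch for hooking on (hanger origin at stand y +85 to +115 mm). Bring the hanger in level from the -x (robot) side with the bar in its mouth, then lower it. The true bar is up to 8 mm higher or lower than this point.
- rail_gate (a point): Nominal top of the bar over the gate's hinge, stand y +45 mm. The hanger's strip is clear of the gate when the hanger's origin is below stand y +5 mm; let go between there and stand y -35 mm. Height as uncertain as the bar's.
- rail_stop (a point): Nominal top of the bar where the hanger's wheel ends, stand y -125 mm, when its strip meets the stop: an upright plate with a rubber face at stand y -140 mm. Once let go, the hanger rolls there slowly, in one to three seconds.
- gate (a joint): Angle of the spring gate, a steel leaf 28 mm long, 16 mm high on an upright hinge under the bar. 0 = shut (leaf points to the stand's -x, across the path of the hanger's strip); grows to about 1 as the strip pushes it downhill with some 2 to 5 N, pressing the hanger towards -x too; springs shut behind it. The hanger's weight alone cannot open it.
- vial_3: Bystander: capped vial standing on the table, 24 mm across, 54 mm high; origin at its base.
- power_adapter_b: Bystander: black plug-in power adapter, 37 x 94 x 42 mm; origin at its underside.
- valve_driver: Bystander: small black and blue module, 20 x 37 x 20 mm; origin at its underside.
Not all that is in view belongs to the job. Several things look just like the hanger: the one meant starts farthest to the robot's left.

How it is judged:
By the outcome, as a careful person would: the job done as asked, in the order asked, and still so for the second after the job is handed in, with the robot touching nothing.
It also fails if it takes over 64 s, if anything falls off the work surface, if the arm or the gripper's body presses on something with over 40 N, if the wrist force passes 120 N, or if a joint passes its speed limit or range.

## Working session

There is one attempt and no reset: what is moved stays moved. The work goes in short steps, Python scripts to look and compute and a tool call to move; the robot and the scene stay as the last step left them, time stands still between calls to the robot, and variables do not carry over. Pictures are saved under pics/ and viewed, about 8 in all and at most 12, crops included, and the job is handed in when it is done.

Besides the shell and the picture viewer there is one more tool, called by a JSON object that holds its "api" and its "payload". arm_command: Moves the arm, as the interface text tells. Its arguments: {"type":"object","properties":{"deltas":{"type":"array"},"newtons":{"type":"number"}},"required":["deltas"]}

```bash
mkdir -p pics; python3 - <<'E'
from rig import manip, eyes
import cv2
s=manip.get_state();print({k:s[k] for k in('t','ee_pos','eef_rot','wrist_force','width')})
for n in('side','top'):
    c=eyes.calibration(n);print(n,c)
    cv2.imwrite(f'pics/{n}0.png',eyes.snapshot(n)[:,:,::-1])
E
```

```text
{'t': 0.0, 'ee_pos': array([ 0.2045639 , -0.59004715,  0.22181006]), 'eef_rot': array([-7.68025390e-04,  9.86101076e-01,  1.66144646e-01, -1.88724407e-04]), 'wrist_force': array([-0.9517117 , -0.48291551, -0.13796032]), 'width': 0.9980655407917889}
side {'K': array([[467.3903755 ,   0.        , 322.85092243],
       [  0.        , 467.3903755 , 240.2008238 ],
       [  0.        ,   0.        ,   1.        ]]), 'eye': array([0.22387519, 0.38084295, 0.54746506]), 'orientation': array([ 0.10144542, -0.19688377,  0.8384529 , -0.49793809])}
top {'K': array([[594.56538076,   0.        , 321.12867262],
       [  0.        , 594.56538076, 235.87669641],
       [  0.        ,   0.        ,   1.        ]]), 'eye': array([ 0.35095186, -0.31312558,  1.28758371]), 'orientation': array([-0.06908638,  0.71184202, -0.69722772,  0.04880076])}
```

View pics/side0.png

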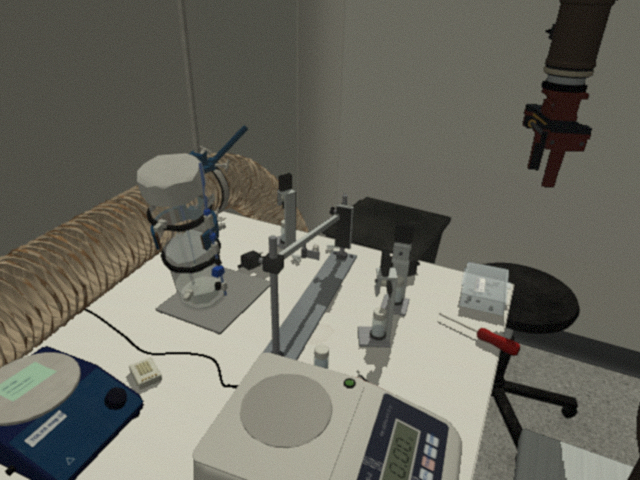

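View pics/top0.png

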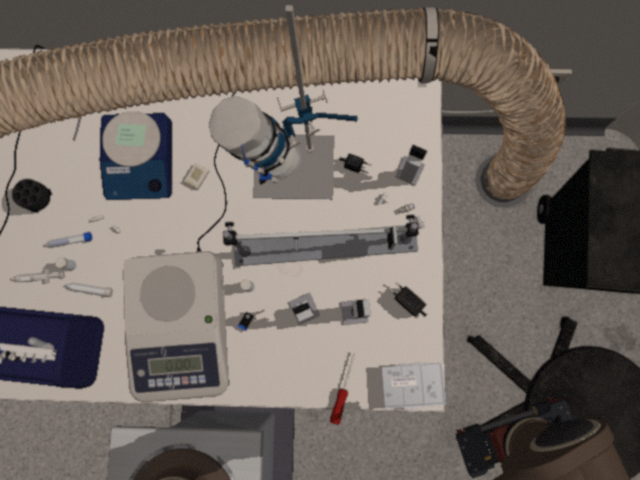

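The candidates in the top image are at about (303,308), (355,310) and (410,165). The leftmost (+y) is at (303,308). The rail runs from (230,235), the high end, to (412,235), with the stop at (390,237). Next I'll zoom in.

```bash
python3 - <<'E'
import cv2,numpy as np
a=cv2.imread('pics/top0.png')[205:335,215:435]; b=cv2.imread('pics/side0.png')[170:370,230:430]
a=cv2.resize(a,None,fx=3.6,fy=3.6,interpolation=cv2.INTER_CUBIC)
b=cv2.resize(b,None,fx=3,fy=3,interpolation=cv2.INTER_CUBIC)
cv2.imwrite('pics/ca.png',a);cv2.imwrite('pics/cb.png',b)
E
```

```text
(no output)
```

View pics/ca.png

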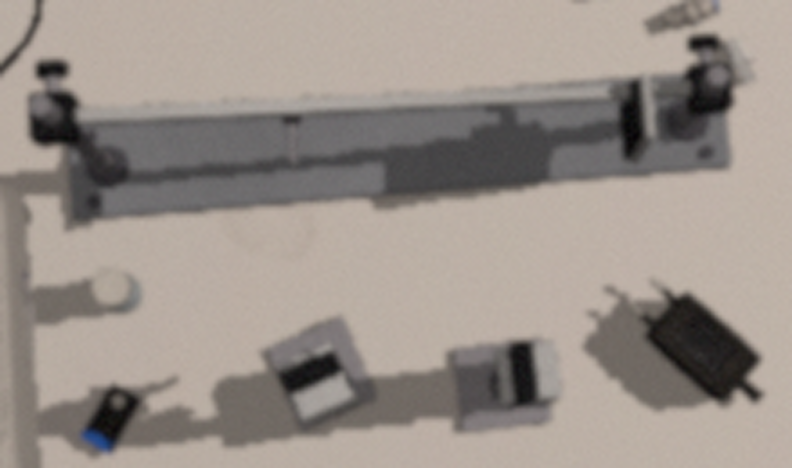

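View pics/cb.png

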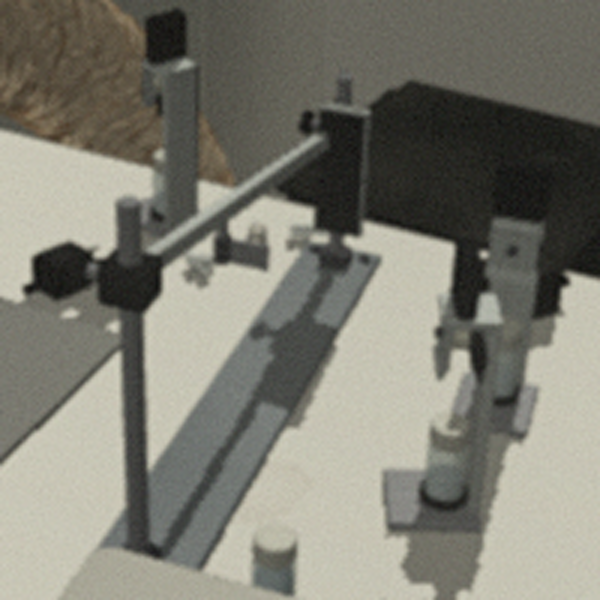

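The crops show the target hanger with its handle top centred near crop pixel (310,369), turned about +25° with its strip on the robot side. The base plate's near edge runs from (68,222) to (728,166) in the top crop. I'll back-project these points and overlay the models to check them.

```bash
cat > h.py <<'E'
import numpy as np
from rig import manip, eyes
from scipy.spatial.transform import Rotation as R
def cam(n):
    c=eyes.calibration(n);q=c['orientation'];return c['K'],np.array(c['eye']),R.from_quat(np.r_[q[1:],q[0]]).as_matrix()
C={n:cam(n) for n in('side','top')}
def proj(n,P):
    K,e,M=C[n];p=(np.atleast_2d(P)-e)@M@K.T;return p[:,:2]/p[:,2:]
def back(n,uv,z):
    K,e,M=C[n];d=M@np.linalg.solve(K,np.r_[uv,1.]);return e+d*(z-e[2])/d[2]
def pose(x,y,yaw):
    c,s=np.cos(yaw),np.sin(yaw);return lambda P:np.atleast_2d(P)@np.array([[c,s,0],[-s,c,0],[0,0,1]])+[x,y,0]
E
cat > ov.py <<'E'
from h import *
import cv2
f=lambda p:np.array([215,205])+np.array(p)/3.6
hn=[back('top',f(p),.175) for p in[(278,378),(330,345),(343,362),(290,392)]]
hc=np.mean(hn,0);print('handle',hc)
L=[back('top',f(p),.006) for p in[(262,350),(342,318),(375,388)]]
d=L[0]-L[1];print('foot sizes',np.linalg.norm(d),np.linalg.norm(L[2]-L[1]))
d2=L[1]-L[2];y1=np.arctan2(-d[0],d[1]);y2=np.arctan2(d2[1],d2[0]);print('yaw',y1,y2)
d3=(hn[0]+hn[3]-hn[1]-hn[2]);print('handle yaw',np.arctan2(-d3[0],d3[1]),np.linalg.norm(d3)/2)
A=back('top',f((68,222)),.008);B=back('top',f((728,166)),.008);d=A-B
sy=np.arctan2(-d[0],d[1]);print('base len',np.linalg.norm(d),'yaw',sy)
so=(A+B)/2+.03*np.array([np.cos(sy),np.sin(sy),0]);print('stand',so)
import sys
E
python3 ov.py
```

```text
handle [ 0.40207628 -0.24488494  0.175     ]
foot sizes 0.0513824156006875 0.04602519477740074
yaw 0.401251041724112 0.4668741794067761
handle yaw 0.5607419863878671 0.0315536779936142
base len 0.39904840149267945 yaw 0.10480669019668519
stand [ 0.54557625 -0.28101793  0.008     ]
```

```bash
cat >> ov.py <<'E'
def draw(dz,hp,sp):
    H=pose(*hp);S=pose(*sp);ims=[]
    for n,(x0,y0,w,h) in(('top',(215,205,220,130)),('side',(230,170,190,200))):
        k=3.6 if n=='top' else 2.1
        im=cv2.resize(cv2.imread(f'pics/{n}0.png')[y0:y0+h,x0:x0+w],None,fx=k,fy=k,interpolation=cv2.INTER_CUBIC)
        k2=k
        def pl(T,P,col,cl=True):
            q=((proj(n,T(np.array(P,float)/1000))-[x0,y0]+.5)*k2*8).astype(int)
            cv2.polylines(im,[q],cl,col,1,cv2.LINE_AA,3)
        r=lambda a,b,c,d,z:[(a,c,z),(b,c,z),(b,d,z),(a,d,z)]
        pl(H,r(-20,34,-25,25,6),(0,255,0));pl(H,r(-6,6,-16,16,175),(0,0,255));pl(H,r(-20,-14,-15,15,138),(255,0,0))
        pl(H,r(-6,6,-16,16,138),(0,160,255))
        pl(S,r(-30,30,-200,200,8),(0,255,0))
        t=lambda y:170+.213*y+dz
        for x in(-4,4): pl(S,[(x,-140,t(-140)),(x,165,t(165))],(0,0,255),False)
        pl(S,[(-4,y,t(y)-12) for y in(-140,165)],(255,0,255),False)
        ims.append(im)
    m=[cv2.copyMakeBorder(i,0,0,0,800-i.shape[1],cv2.BORDER_CONSTANT) for i in ims]
    return ims
E
cat > run.py <<'E'
from ov import *
a,b=draw(0,(hc[0],hc[1],.43),(so[0],so[1],sy))
cv2.imwrite('pics/ova.png',a)
b=cv2.resize(b,None,fx=1.4,fy=1.4);cv2.imwrite('pics/ovb.png',b)
E
sed -i 's/else 2.1/else 3.0/' ov.py; sed -i 's/b=cv2.resize(b,None,fx=1.4,fy=1.4);//' run.py
sed -i '/import sys/d' ov.py; python3 run.py >/dev/null
python3 - <<'E'
import cv2,numpy as np
a=cv2.imread('pics/ova.png');b=cv2.imread('pics/ovb.png')
a=cv2.resize(a[:, :420],None,fx=.95,fy=.95)
a=cv2.copyMakeBorder(a,0,600-a.shape[0],0,0,cv2.BORDER_CONSTANT)
o=np.hstack([a,b[:,170:]]);print(o.shape);cv2.imwrite('pics/ov.png',o[:,:800])
E
```

```text
(600, 799, 3)
```

View pics/ov.png

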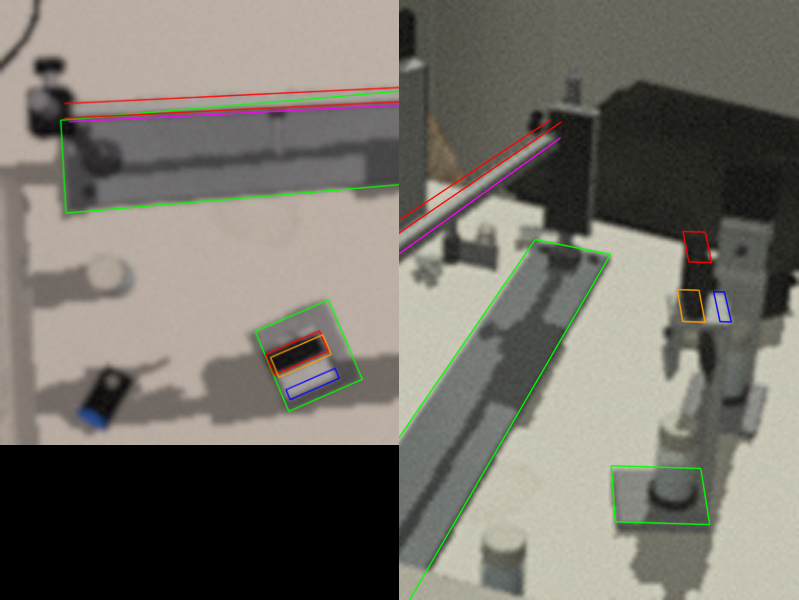

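The overlay fits within about 1 mm for the hanger (handle at 0.401, -0.245, yaw 0.43) and the stand (0.5456, -0.281, yaw 0.105). In the side view the bar lies a bit below nominal, which I'll measure later. Now to plan the pre-grasp move.

```bash
cat > go.py <<'E'
from h import *
import sys
# go.py x y z handle-yaw : tool-frame shift (mm) and rz to reach TCP pose, tool y along handle-yaw
st=np.array([0.5456,-0.281]);sy=.105
def S(x,y): return st+np.array([x*np.cos(sy)-y*np.sin(sy),x*np.sin(sy)+y*np.cos(sy)])
def M0():
    s=manip.get_state();q=s['eef_rot'];return s,R.from_quat(np.r_[q[1:],q[0]])
def to(x,y,z,yaw):
    s,r=M0();d=r.inv().apply(np.array([x,y,z])-s['ee_pos'])*1000
    Y=np.array([np.cos(yaw),np.sin(yaw),0]);Z=np.array([0,0,-1.]);X=np.cross(Y,Z)
    rv=(r.inv()*R.from_matrix(np.c_[X,Y,Z])).as_rotvec()
    print('t',round(s['t'],2),'pos',s['ee_pos'].round(4),'F',s['wrist_force'].round(2),'w',round(s['width'],3));print('shift',d.round(1),'rot',rv.round(3))
if __name__=='__main__':
    a=sys.argv
    if a[1]=='s': p=S(float(a[2])/1000,float(a[3])/1000);print('xy',p.round(4));to(*p,float(a[4]),sy)
    else: to(*map(float,a[1:]))
E
python3 go.py .401 -.245 .25 .43
python3 - <<'E'
import cv2
from h import *
from go import S
# bar position: brightness profile along z at stand y, side view
im=cv2.cvtColor(cv2.imread('pics/side0.png'),cv2.COLOR_BGR2GRAY).astype(float)
for y in(120,100,80,0,-50,-90):
    p=S(-.004,y/1000);v=[]
    for dz in range(-26,17,2):
        q=proj('side',[*p,.17+.213*y/1000+dz/1000])[0]
        v.append(int(cv2.getRectSubPix(im.astype('float32'),(1,1),tuple(map(float,q)))[0,0]))
    print(y,v)
print(list(range(-26,17,2)))
E
```

```text
t 0.1 pos [ 0.2046 -0.5901  0.2219] F [ 0.34 -0.45 -0.16] w 1.003
shift [ 298.6 -261.7  -27.7] rot [-1.000e-03 -1.000e-03 -1.667e+00]
120 [196, 200, 193, 167, 122, 82, 71, 74, 78, 113, 154, 171, 156, 116, 82, 74, 74, 73, 74, 73, 71, 72]
100 [161, 189, 195, 179, 135, 91, 72, 71, 81, 116, 155, 171, 153, 121, 98, 102, 107, 108, 105, 107, 106, 106]
80 [178, 178, 175, 162, 127, 86, 74, 74, 84, 118, 157, 172, 179, 187, 195, 197, 195, 197, 193, 168, 112, 92]
0 [197, 197, 194, 162, 118, 79, 67, 69, 86, 119, 152, 163, 145, 115, 96, 93, 92, 93, 89, 95, 92, 89]
-50 [35, 33, 36, 46, 56, 63, 67, 71, 89, 121, 148, 155, 139, 114, 98, 99, 99, 96, 96, 102, 96, 98]
-90 [37, 37, 38, 44, 53, 61, 64, 67, 85, 119, 150, 154, 136, 100, 65, 38, 31, 35, 39, 36, 26, 26]
[-26, -24, -22, -20, -18, -16, -14, -12, -10, -8, -6, -4, -2, 0, 2, 4, 6, 8, 10, 12, 14, 16]
```

The bar's edges put its top about 7 mm below nominal. Moving to the pre-grasp pose.

{"api": "arm_command", "payload": {"deltas": [[1, 0, 0, -28, 0, 0, 0], [1, 60, -50, -28, 0, 0, -0.18], [1, 110, -95, -28, 0, 0, -0.36], [1, 155, -135, -28, 0, 0, -0.54], [1, 200, -175, -28, 0, 0, -0.72]]}}

```text
t: 0.72
ee_pos: [0.3291, -0.3711, 0.25]
eef_rot: [-0.001, 0.863, 0.505, -0.0]
wrist_force: [0.3, 0.2, -0.4]
width: 0.999
```

```bash
python3 go.py .401 -.245 .25 .43
```

```text
t 0.72 pos [ 0.3291 -0.3711  0.25  ] F [ 0.34  0.2  -0.42] w 0.999
shift [1.451e+02 1.100e+00 1.000e-01] rot [-0.001 -0.001 -0.941]
```

{"api": "arm_command", "payload": {"deltas": [[1, 40, 0, 0, 0, 0, -0.18], [1, 80, 0, 0, 0, 0, -0.36], [1, 120, 1, 0, 0, 0, -0.54], [1, 145, 1, 0, 0, 0, -0.72], [1, 145, 1, 0, 0, 0, -0.9]]}}

```text
t: 1.35
ee_pos: [0.4018, -0.2429, 0.25]
eef_rot: [-0.001, 0.553, 0.833, 0.001]
wrist_force: [-0.2, -0.5, -0.2]
width: 0.996
```

```bash
python3 go.py .401 -.245 .25 .43
```

```text
t 1.35 pos [ 0.4018 -0.2429  0.25  ] F [-0.18 -0.48 -0.15] w 0.996
shift [-1.6 -1.6 -0. ] rot [ 0.    -0.002 -0.031]
```

Correct, descend part of the way, and take one look.

{"api": "arm_command", "payload": {"deltas": [[1, -1.5, -1.5, 0, 0, 0, -0.03], [1, -1.5, -1.5, 30, 0, 0, -0.03], [1, -1.5, -1.5, 55, 0, 0, -0.03], [1, -1.5, -1.5, 65, 0, 0, -0.03], [1, -1.5, -1.5, 65, 0, 0, -0.03]]}}

```text
t: 1.98
ee_pos: [0.4007, -0.2445, 0.1847]
eef_rot: [-0.001, 0.54, 0.841, 0.001]
wrist_force: [-0.1, 0.4, 0.1]
width: 1.003
```

```bash
python3 - <<'E'
from h import *
import cv2
a=eyes.snapshot('side')[170:370,320:470,::-1];b=eyes.snapshot('top')[250:370,240:360,::-1]
a=cv2.resize(a,(450,600),interpolation=cv2.INTER_CUBIC);b=cv2.resize(b,(350,350),interpolation=cv2.INTER_CUBIC)
b=cv2.copyMakeBorder(b,0,250,0,0,cv2.BORDER_CONSTANT)
cv2.imwrite('pics/pre.png',np.hstack([a,b]))
E
python3 go.py .401 -.245 .144 .43
```

```text
t 2.08 pos [ 0.4014 -0.2449  0.1857] F [-0.64  0.03 -0.17] w 1.002
shift [-0.  -0.4 41.7] rot [ 0.001 -0.001 -0.001]
```

View pics/pre.png

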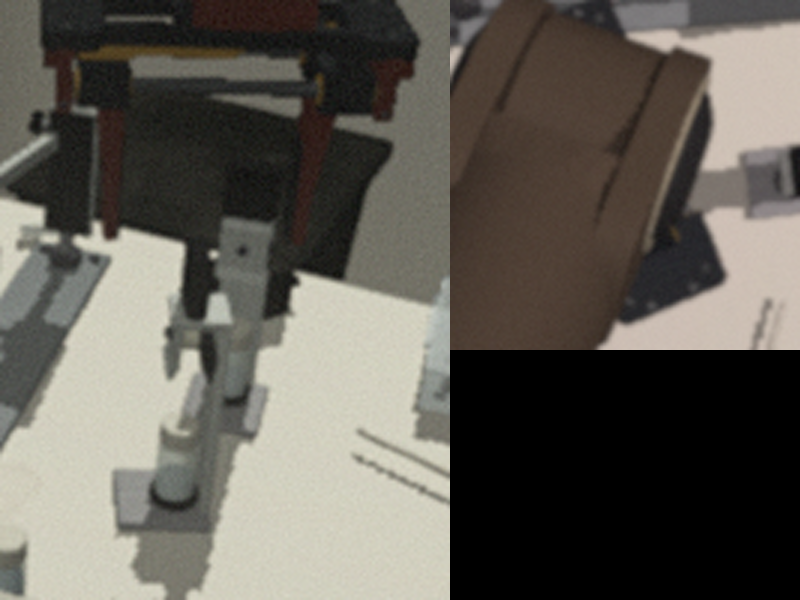

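The finger tips at crop pixels (110,235) and (300,243) straddle the handle and bridge at about (205,290), so I'll descend and close.

{"api": "arm_command", "payload": {"deltas": [[1, 0, 0, 20, 0, 0, 0], [1, 0, 0, 34, 0, 0, 0], [1, 0, 0, 41, 0, 0, 0], [1, 0, 0, 41, 0, 0, 0], [0.5, 0, 0, 41, 0, 0, 0]], "newtons": 25}}

```text
t: 2.7
ee_pos: [0.4017, -0.2449, 0.1451]
eef_rot: [-0.0, 0.54, 0.841, 0.001]
wrist_force: [0.8, -0.1, -0.3]
width: 0.925
```

{"api": "arm_command", "payload": {"deltas": [[0.3, 0, 0, 0, 0, 0, 0], [0.2, 0, 0, 0, 0, 0, 0], [0, 0, 0, 0, 0, 0, 0], [0, 0, 0, 0, 0, 0, 0], [0, 0, 0, 0, 0, 0, 0]]}}

```text
t: 3.32
ee_pos: [0.4017, -0.2449, 0.1451]
eef_rot: [-0.0, 0.54, 0.841, 0.001]
wrist_force: [-0.5, -0.2, -0.3]
width: 0.355
```

{"api": "arm_command", "payload": {"deltas": [[0, 0, 0, 0, 0, 0, 0], [0, 0, 0, 0, 0, 0, 0]]}}

```text
t: 3.58
ee_pos: [0.4016, -0.2449, 0.1451]
eef_rot: [-0.0, 0.54, 0.841, 0.001]
wrist_force: [-1.6, -0.0, -1.7]
width: 0.134
```

{"api": "arm_command", "payload": {"deltas": [[0, 0, 0, 0, 0, 0, 0], [0, 0, 0, -10, 0, 0, 0], [0, 0, 0, -30, 0, 0, 0], [0, 0, 0, -60, 0, 0, 0], [0, 0, 0, -60, 0, 0, 0]]}}

```text
t: 4.2
ee_pos: [0.4028, -0.2456, 0.2071]
eef_rot: [0.002, 0.541, 0.841, 0.001]
wrist_force: [0.5, 0.1, -3.8]
width: 0.135
```

```bash
python3 -c "
from h import *
print(manip.get_state())"; python3 go.py s -70 100 .22
```

```text
{'t': 4.2, 'joints': array([ 0.85769636,  0.19877817, -0.46808328,  1.95230937,  0.10491359,
        1.00978638,  0.77053396]), 'qvel': array([-0.0039717 ,  0.03130673,  0.00649127,  0.04871665,  0.01557193,
       -0.03642135, -0.01317671]), 'joint_torque': array([ 4.14918701e-02, -4.15984046e+01, -2.52039045e+00, -2.89326757e+01,
       -2.08324702e-01,  6.28082715e-01,  1.86240147e-01]), 'ee_pos': array([ 0.40282118, -0.24560645,  0.20714844]), 'eef_rot': array([1.98082870e-03, 5.40571736e-01, 8.41295404e-01, 5.63591165e-04]), 'wrist_force': array([ 0.5015119 ,  0.07472468, -3.81691143]), 'moment': array([ 0.0511984 , -0.03795001,  0.0114563 ]), 'width': 0.13538598714958727}
xy [ 0.4655 -0.1889]
t 4.2 pos [ 0.4028 -0.2456  0.2071] F [ 0.5   0.07 -3.82] w 0.135
shift [ 25.5  80.6 -12.7] rot [0.004 0.002 0.324]
```

Held: the force reads -3.8 N against an expected weight of about 2.5 N plus motion. Now raise it, turn it to the stand's yaw and move it in front of the bar at stand x=-70, y=100.

{"api": "arm_command", "payload": {"deltas": [[0, 0, 0, -37, 0, 0, 0], [0, 5, 20, -37, 0, 0, 0.1], [0, 13, 45, -37, 0, 0, 0.2], [0, 21, 70, -37, 0, 0, 0.29], [0, 25.5, 80.5, -37, 0, 0, 0.32]]}}

```text
t: 4.82
ee_pos: [0.4658, -0.1874, 0.2432]
eef_rot: [0.001, 0.668, 0.744, 0.001]
wrist_force: [-0.1, 0.2, -3.3]
width: 0.133
```

{"api": "arm_command", "payload": {"deltas": [[0, 0, 0, 0, 0, 0, 0], [0, 0, 0, 0, 0, 0, 0]]}}

```text
t: 5.08
ee_pos: [0.4651, -0.1877, 0.2424]
eef_rot: [0.001, 0.668, 0.745, 0.001]
wrist_force: [0.2, 0.2, -2.8]
width: 0.135
```

```bash
python3 go.py s -70 100 .244; python3 - <<'E'
from h import *
import cv2
a=eyes.snapshot('side')[100:340,230:470,::-1]
cv2.imwrite('pics/pre2.png',cv2.resize(a,(600,600),interpolation=cv2.INTER_CUBIC))
E
```

```text
xy [ 0.4655 -0.1889]
t 5.08 pos [ 0.4651 -0.1877  0.2424] F [ 0.16  0.19 -2.81] w 0.135
shift [-1.2  0.3 -1.6] rot [ 0.002 -0.     0.004]
```

View pics/pre2.png

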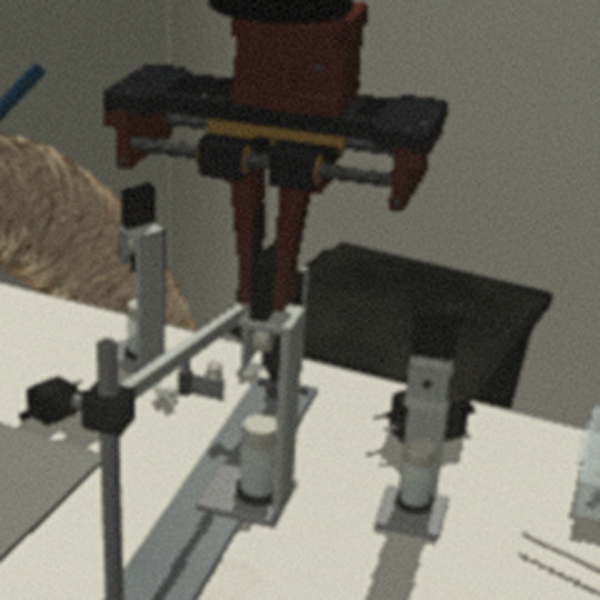

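The hanger hangs upright in the jaws with its mouth open toward the bar. Next, level entry along stand +x (tool +y).

{"api": "arm_command", "payload": {"deltas": [[0, -1, 12, -1.5, 0, 0, 0], [0, -1, 24, -1.5, 0, 0, 0], [0, -1, 36, -1.5, 0, 0, 0], [0, -1, 45, -1.5, 0, 0, 0], [0, -1, 45, -1.5, 0, 0, 0]]}}

```text
t: 5.75
ee_pos: [0.5105, -0.1837, 0.2439]
eef_rot: [0.0, 0.667, 0.745, 0.001]
wrist_force: [-0.5, -0.2, -2.6]
width: 0.135
```

{"api": "arm_command", "payload": {"deltas": [[0, 0, 8, 0, 0, 0, 0], [0, 0, 16, 0, 0, 0, 0], [0, 0, 22, 0, 0, 0, 0], [0, 0, 25, 0, 0, 0, 0], [0, 0, 25, 0, 0, 0, 0]]}}

```text
t: 6.38
ee_pos: [0.5355, -0.1809, 0.2438]
eef_rot: [0.0, 0.667, 0.745, 0.001]
wrist_force: [-0.0, 0.6, -3.0]
width: 0.131
```

```bash
python3 go.py s 0 100 .244; python3 - <<'E'
from h import *
import cv2
np.set_printoptions(suppress=True)
a=eyes.snapshot('side');cv2.imwrite('pics/full3.png',a[:,:,::-1])
a=a[160:340,220:380,::-1]
b=eyes.snapshot('top');cv2.imwrite('pics/fullt3.png',b[:,:,::-1])
cv2.imwrite('pics/in.png',cv2.resize(a,(533,600),interpolation=cv2.INTER_CUBIC))
E
```

```text
xy [ 0.5351 -0.1816]
t 6.38 pos [ 0.5355 -0.1809  0.2438] F [-0.01  0.56 -2.96] w 0.131
shift [-0.6 -0.5 -0.2] rot [ 0.002 -0.001  0.004]
```

View pics/in.png

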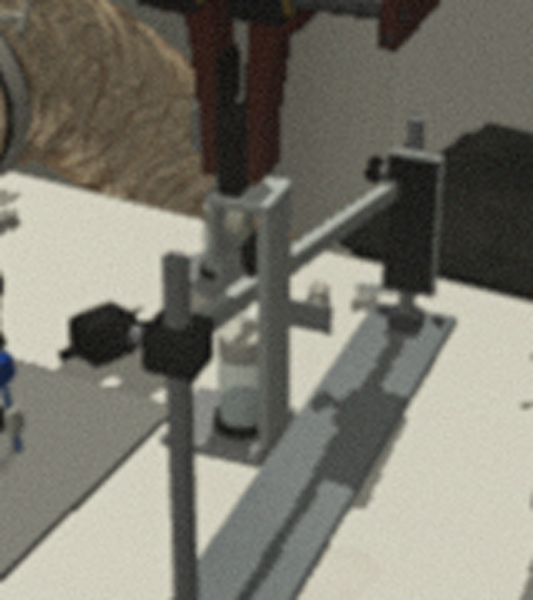

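The bar lies in the mouth between the cap and the cheeks, and the gate leaf (about (310,312)) is downhill of the strip. Lowering by feel.

{"api": "arm_command", "payload": {"deltas": [[0, -0.5, -0.5, 4, 0, 0, 0], [0, -0.5, -0.5, 8, 0, 0, 0], [0, -0.5, -0.5, 10, 0, 0, 0], [0, -0.5, -0.5, 12, 0, 0, 0], [0, -0.5, -0.5, 12, 0, 0, 0]]}}

```text
t: 7.1
ee_pos: [0.5348, -0.1815, 0.2317]
eef_rot: [0.0, 0.667, 0.745, 0.001]
wrist_force: [-0.0, -0.1, -2.9]
width: 0.136
```

{"api": "arm_command", "payload": {"deltas": [[0, 0, 0, 1.5, 0, 0, 0], [0, 0, 0, 3, 0, 0, 0], [0, 0, 0, 4.5, 0, 0, 0], [0, 0, 0, 5, 0, 0, 0]]}}

```text
t: 7.6
ee_pos: [0.5347, -0.1815, 0.2266]
eef_rot: [0.0, 0.667, 0.745, 0.001]
wrist_force: [-0.3, 0.6, -2.4]
width: 0.133
```

{"api": "arm_command", "payload": {"deltas": [[0, 0, 0, 1, 0, 0, 0], [0, 0, 0, 2, 0, 0, 0], [0, 0, 0, 3, 0, 0, 0], [0, 0, 0, 3, 0, 0, 0]]}}

```text
t: 8.1
ee_pos: [0.5346, -0.1815, 0.2235]
eef_rot: [0.0, 0.667, 0.745, 0.001]
wrist_force: [-0.2, 0.6, -2.1]
width: 0.133
```

{"api": "arm_command", "payload": {"deltas": [[0, 0, 0, 1, 0, 0, 0], [0, 0, 0, 2, 0, 0, 0], [0, 0, 0, 2, 0, 0, 0]]}}

```text
t: 8.48
ee_pos: [0.5346, -0.1815, 0.2214]
eef_rot: [-0.0, 0.667, 0.745, 0.001]
wrist_force: [0.3, 0.4, -2.2]
width: 0.14
```

{"api": "arm_command", "payload": {"deltas": [[0, 0, 0, 1, 0, 0, 0], [0, 0, 0, 2, 0, 0, 0], [0, 0, 0, 2, 0, 0, 0]]}}

```text
t: 8.85
ee_pos: [0.5346, -0.1815, 0.2193]
eef_rot: [-0.0, 0.667, 0.745, 0.0]
wrist_force: [0.5, 1.0, -3.1]
width: 0.136
```

{"api": "arm_command", "payload": {"deltas": [[0, 0, 0, 1, 0, 0, 0], [0, 0, 0, 1, 0, 0, 0]]}}

```text
t: 9.1
ee_pos: [0.5346, -0.1816, 0.2184]
eef_rot: [0.0, 0.668, 0.745, 0.0]
wrist_force: [-0.8, 0.2, -1.9]
width: 0.14
```

{"api": "arm_command", "payload": {"deltas": [[0, 0, 0, 1, 0, 0, 0], [0, 0, 0, 1, 0, 0, 0]]}}

```text
t: 9.35
ee_pos: [0.5348, -0.1822, 0.218]
eef_rot: [0.001, 0.668, 0.744, 0.0]
wrist_force: [-2.9, -1.3, 5.5]
width: 0.138
```

Contact is felt at TCP z≈0.218, which matches wheel-on-bar (the bar top comes out 6 mm below nominal). I'll ease off slightly, with a small shift to -x to relieve the side force.

{"api": "arm_command", "payload": {"deltas": [[0, 0, -0.5, -0.5, 0, 0, 0], [0, 0, -0.5, -0.5, 0, 0, 0]]}}

```text
t: 9.6
ee_pos: [0.5342, -0.182, 0.2182]
eef_rot: [0.0, 0.668, 0.745, 0.0]
wrist_force: [-1.1, -0.3, -0.5]
width: 0.131
```

```bash
python3 go.py s 0 100 .218;python3 go.py s 0 -12 .194
```

```text
xy [ 0.5351 -0.1816]
t 9.6 pos [ 0.5342 -0.182   0.2182] F [-1.06 -0.35 -0.52] w 0.131
shift [0.3 1.  0.2] rot [0.001 0.    0.004]
xy [ 0.5469 -0.2929]
t 9.6 pos [ 0.5342 -0.182   0.2182] F [-1.06 -0.35 -0.52] w 0.131
shift [-111.7    0.5   24.2] rot [0.001 0.    0.004]
```

The wheel now carries most of the weight. Pushing downhill at slope 0.213, checking forces as I go.

{"api": "arm_command", "payload": {"deltas": [[0, -3, 0, 0.6, 0, 0, 0], [0, -6, 0, 1.3, 0, 0, 0], [0, -9, 0, 1.9, 0, 0, 0], [0, -12, 0, 2.6, 0, 0, 0], [0, -15, 0, 3.2, 0, 0, 0]]}}

```text
t: 10.22
ee_pos: [0.5359, -0.1971, 0.215]
eef_rot: [0.0, 0.668, 0.744, 0.0]
wrist_force: [0.5, 0.7, -0.3]
width: 0.137
```

{"api": "arm_command", "payload": {"deltas": [[0, -3, 0, 0.6, 0, 0, 0], [0, -6, 0, 1.3, 0, 0, 0], [0, -9, 0, 1.9, 0, 0, 0], [0, -12, 0, 2.6, 0, 0, 0], [0, -15, 0, 3.2, 0, 0, 0]]}}

```text
t: 10.85
ee_pos: [0.5375, -0.2122, 0.2117]
eef_rot: [0.0, 0.668, 0.744, 0.0]
wrist_force: [-1.2, -1.9, -0.5]
width: 0.132
```

{"api": "arm_command", "payload": {"deltas": [[0, -2.5, 0, 0.5, 0, 0, 0], [0, -5, 0, 1.1, 0, 0, 0], [0, -7.5, 0, 1.6, 0, 0, 0], [0, -10, 0, 2.1, 0, 0, 0]]}}

```text
t: 11.35
ee_pos: [0.5386, -0.2217, 0.2096]
eef_rot: [0.0, 0.667, 0.745, 0.001]
wrist_force: [-2.2, 3.6, 3.2]
width: 0.134
```

{"api": "arm_command", "payload": {"deltas": [[0, -2, 0, 0.4, 0, 0, 0], [0, -4, 0, 0.9, 0, 0, 0], [0, -6, 0, 1.3, 0, 0, 0], [0, -8, 0, 1.7, 0, 0, 0]]}}

```text
t: 11.85
ee_pos: [0.5395, -0.2298, 0.2079]
eef_rot: [0.0, 0.667, 0.745, 0.001]
wrist_force: [-1.4, 3.9, 3.0]
width: 0.138
```

```bash
python3 go.py s 0 50 .207
```

```text
xy [ 0.5404 -0.2313]
t 11.85 pos [ 0.5395 -0.2298  0.2079] F [-1.44  3.92  2.98] w 0.138
shift [-1.5  0.7  0.9] rot [ 0.001 -0.001  0.004]
```

The gate is opening at about 4 N. I'll keep going, slightly lighter on the bar.

{"api": "arm_command", "payload": {"deltas": [[0, -2.5, 0, 0.3, 0, 0, 0], [0, -5, 0, 0.8, 0, 0, 0], [0, -7.5, 0, 1.3, 0, 0, 0], [0, -10, 0, 1.8, 0, 0, 0]]}}

```text
t: 12.35
ee_pos: [0.5405, -0.2399, 0.206]
eef_rot: [0.0, 0.667, 0.745, 0.001]
wrist_force: [-0.7, 3.1, 1.8]
width: 0.134
```

{"api": "arm_command", "payload": {"deltas": [[0, -2.5, 0, 0.5, 0, 0, 0], [0, -5, 0, 1.1, 0, 0, 0], [0, -7.5, 0, 1.6, 0, 0, 0], [0, -10, 0, 2.1, 0, 0, 0]]}}

```text
t: 12.85
ee_pos: [0.5413, -0.2503, 0.2038]
eef_rot: [-0.0, 0.668, 0.745, 0.0]
wrist_force: [-3.1, 1.6, 1.0]
width: 0.132
```

{"api": "arm_command", "payload": {"deltas": [[0, -2.5, 0, 0.5, 0, 0, 0], [0, -5, 0, 1.1, 0, 0, 0], [0, -7.5, 0, 1.6, 0, 0, 0], [0, -10, 0, 2.1, 0, 0, 0]]}}

```text
t: 13.35
ee_pos: [0.5424, -0.2604, 0.2017]
eef_rot: [-0.0, 0.668, 0.745, 0.0]
wrist_force: [-2.2, 1.1, 0.6]
width: 0.133
```

```bash
python3 go.py s 0 -14 .194
```

```text
xy [ 0.5471 -0.2949]
t 13.35 pos [ 0.5424 -0.2604  0.2017] F [-2.16  1.06  0.61] w 0.133
shift [-34.8   0.9   7.7] rot [ 0.    -0.001  0.004]
```

{"api": "arm_command", "payload": {"deltas": [[0, -2.5, 0.1, 0.5, 0, 0, 0], [0, -5, 0.2, 1.1, 0, 0, 0], [0, -7.5, 0.3, 1.6, 0, 0, 0], [0, -10, 0.3, 2.1, 0, 0, 0], [0, -12.5, 0.3, 2.6, 0, 0, 0]]}}

```text
t: 13.98
ee_pos: [0.5446, -0.2733, 0.199]
eef_rot: [0.001, 0.668, 0.744, 0.001]
wrist_force: [-0.7, 0.6, 0.3]
width: 0.134
```

{"api": "arm_command", "payload": {"deltas": [[0, -2.5, 0, 0.5, 0, 0, 0], [0, -5, 0, 1.1, 0, 0, 0], [0, -7.5, 0, 1.6, 0, 0, 0], [0, -10, 0, 2.1, 0, 0, 0], [0, -12, 0, 2.5, 0, 0, 0]]}}

```text
t: 14.6
ee_pos: [0.5461, -0.2853, 0.1964]
eef_rot: [0.001, 0.668, 0.745, 0.001]
wrist_force: [-0.3, -0.9, -1.7]
width: 0.136
```

{"api": "arm_command", "payload": {"deltas": [[0, -3, 0, 0.6, 0, 0, 0], [0, -6, 0, 1.3, 0, 0, 0], [0, -9, 0, 1.9, 0, 0, 0], [0, -11, 0, 2.3, 0, 0, 0], [0, -11, 0, 2.3, 0, 0, 0]]}}

```text
t: 15.22
ee_pos: [0.5472, -0.2965, 0.194]
eef_rot: [0.001, 0.668, 0.744, 0.001]
wrist_force: [1.0, -0.7, -1.8]
width: 0.135
```

```bash
python3 go.py s 0 -14 .194; python3 - <<'E'
from h import *
import cv2
a=eyes.snapshot('side')[140:320,230:390,::-1]
cv2.imwrite('pics/past.png',cv2.resize(a,(533,600),interpolation=cv2.INTER_CUBIC))
E
```

```text
xy [ 0.5471 -0.2949]
t 15.22 pos [ 0.5472 -0.2965  0.194 ] F [ 0.97 -0.65 -1.76] w 0.135
shift [1.6 0.1 0. ] rot [0.002 0.    0.004]
```

View pics/past.png

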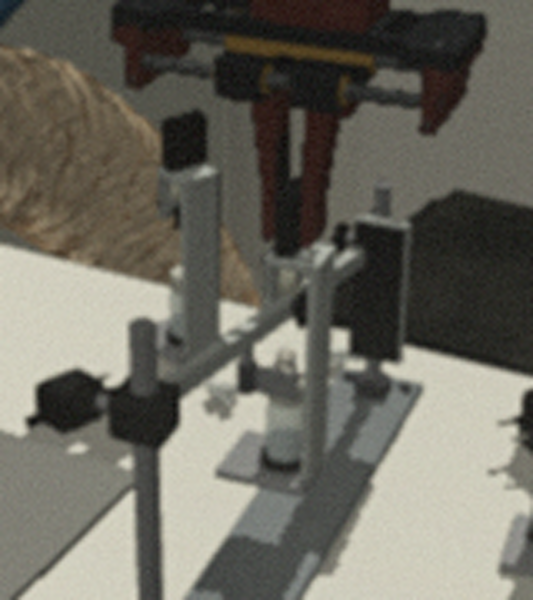

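The gate leaf is shut again behind the strip, at about (245–300,375), and the hanger is at stand y≈-15.6 with the wheel on the bar. I'll settle it 0.4 mm and release.

{"api": "arm_command", "payload": {"deltas": [[0, 0, 0, 0.4, 0, 0, 0], [0, 0, 0, 0.4, 0, 0, 0]]}}

```text
t: 15.52
ee_pos: [0.5472, -0.2964, 0.1939]
eef_rot: [0.001, 0.668, 0.744, 0.001]
wrist_force: [-0.1, -0.8, 0.2]
width: 0.133
```

{"api": "arm_command", "payload": {"deltas": [[0.5, 0, 0, 0, 0, 0, 0], [0.6, 0, 0, 0, 0, 0, 0], [0.6, 0, 0, 0, 0, 0, 0], [0.6, 0, 0, 0, 0, 0, 0], [0.6, 0, 0, 0, 0, 0, 0]]}}

```text
t: 16.15
ee_pos: [0.5472, -0.2964, 0.1939]
eef_rot: [0.001, 0.668, 0.744, 0.001]
wrist_force: [-0.7, 0.8, 0.5]
width: 0.597
```

{"api": "arm_command", "payload": {"deltas": [[0.6, 0, 0, 0, 0, 0, 0], [0.6, 0, 0, -10, 0, 0, 0], [0.6, 0, 0, -40, 0, 0, 0], [0.6, 0, 0, -80, 0, 0, 0], [0.6, 0, 0, -120, 0, 0, 0]]}}

```text
t: 16.77
ee_pos: [0.547, -0.2963, 0.3159]
eef_rot: [0.001, 0.668, 0.745, 0.001]
wrist_force: [0.7, 1.3, -0.1]
width: 0.599
```

{"api": "arm_command", "payload": {"deltas": [[0.6, 0, 0, 0, 0, 0, 0], [0.6, 0, 0, 0, 0, 0, 0], [0.6, 0, 0, 0, 0, 0, 0], [0.6, 0, 0, 0, 0, 0, 0], [0.6, 0, 0, 0, 0, 0, 0]]}}

```text
t: 17.4
ee_pos: [0.5468, -0.2962, 0.3153]
eef_rot: [0.0, 0.668, 0.745, 0.001]
wrist_force: [0.8, -0.7, 0.2]
width: 0.601
```

{"api": "arm_command", "payload": {"deltas": [[0.6, 0, 0, 0, 0, 0, 0], [0.6, 0, 0, 0, 0, 0, 0], [0.6, 0, 0, 0, 0, 0, 0], [0.6, 0, 0, 0, 0, 0, 0], [0.6, 0, 0, 0, 0, 0, 0]]}}

```text
t: 18.02
ee_pos: [0.5468, -0.2963, 0.3153]
eef_rot: [0.0, 0.668, 0.745, 0.001]
wrist_force: [0.6, 0.5, -0.4]
width: 0.6
```

{"api": "arm_command", "payload": {"deltas": [[0.6, 0, 0, 0, 0, 0, 0], [0.6, 0, 0, 0, 0, 0, 0], [0.6, 0, 0, 0, 0, 0, 0], [0.6, 0, 0, 0, 0, 0, 0], [0.6, 0, 0, 0, 0, 0, 0]]}}

```text
t: 18.65
ee_pos: [0.5468, -0.2963, 0.3153]
eef_rot: [0.0, 0.668, 0.745, 0.001]
wrist_force: [-0.7, 0.5, -0.3]
width: 0.598
```

```bash
python3 - <<'E'
from h import *
import cv2
a=eyes.snapshot('side');cv2.imwrite('pics/fs.png',a[:,:,::-1])
a=a[140:320,230:430,::-1]
cv2.imwrite('pics/end.png',cv2.resize(a,(666,600),interpolation=cv2.INTER_CUBIC))
s=manip.get_state();print(s['t'],s['ee_pos'],s['wrist_force'])
E
```

```text
18.7 [ 0.54679309 -0.29624135  0.31529821] [ 0.31904092 -0.71194937 -0.11395089]
```

View pics/end.png

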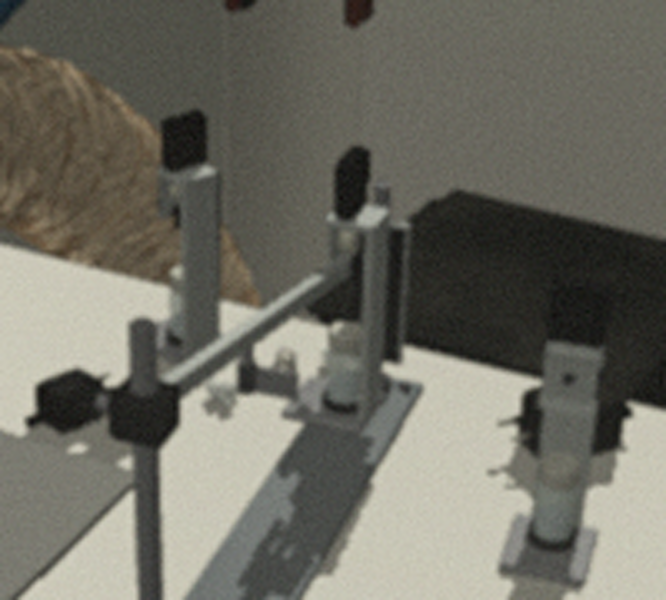

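The hanger hangs upright at the stop plate (strip at about (372,310), handle at (352,180)) and the gate is shut at (245–298,375). Now a numeric check of its position and stillness, then sign off.

```bash
python3 - <<'E'
from go import *
import cv2
for y in(-115,-125,-135):
    z=.17+.213*y/1000-.006+.063;print(y,(proj('side',[*S(0,y/1000),z])[0]-[230,140])*3.333)
a=cv2.imread('pics/fs.png').astype(int);b=eyes.snapshot('side')[:,:,::-1].astype(int)
print('diff',abs(a-b)[140:320,320:360].mean(),abs(a-b)[400:470,250:350].mean())
manip.sign_off()
E
```

```text
-115 [351.93988611 152.11603898]
-125 [357.10177928 149.51101033]
-135 [362.15962502 146.95849082]
diff 3.05587962962963 2.8019523809523808
the job is handed in; nothing more can be done
```

The job is done and handed in, at about 19 s of the 64 s allowed.

- **Pick-up and hooking:** I took the leftmost hanger by its handle and brought it in level at stand y +100 mm. I lowered it by feel until the wheel touched the bar, which is about 6 mm below nominal. The first touch pressed about 8 N on the bar for a moment, and I eased off at once.
- **Gate:** I pushed it down the rail and through the gate with about 4 N along the rail and up to 3 N sideways. I let go at stand y of about -16 mm, with the gate already shut behind it, and it rolled down by itself.
- **Final checks:** The last picture shows the hanger upright on the bar at the stop and the gate shut. The gripper is clear, about 12 cm above where it let go. The handle's position matched stand y of about -115 to -125 mm, where -125 mm is expected. Two pictures taken shortly before handing in differed only by noise, so it was at rest.
- **Not checked:** I did not measure the other objects afterwards, but nothing unexpected showed in the forces or the side pictures.

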